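Press a pin home and show the plate's underside to the camera

ROBOT

A 7-joint arm with a two-finger parallel gripper is mounted at the origin on the work surface. World frame = base frame: x ahead of the robot, y to its left, z up, the work surface at z = 0. Lengths are in m, angles in degrees, forces in N, time in s.
With the tool pointing down it reaches from about 0.4 to 0.925 m from the base axis. Payload 4.1 kg.
Tool frame: the origin (TCP) lies midway between the tips of the shut fingers; the grasp point (between the pads) lies robot.grip_depth behind it (robot.grip_depth is the distance from the TCP to the grasp point, in m); z points along the fingers, y is the line along which they close (so a half turn about z gives the same grasp; the last joint's range is limited). The gripper opens to 85 mm and grips with 20 to 120 N. Pads are 22 mm wide; open, the fingers measure 114 mm over their backs; the gripper's body (76 mm by 85 mm) begins 54 mm behind the grasp point. The pads swing forward as they close: fully open they stand 13 mm farther back than shut.
Start: joints at [62.624, 22.827, 2.584, 88.041, -1.071, 69.15, -2.905], TCP at [0.24, -0.604, 0.231] pointing down, gripper open.
Joint ranges: [-161.44, 161.44], [-28.35, 127.94], [-78.24, 83.42], [0, 140.83], [-78.03, 258.03], [13.02, 114.36], [-168.23, 168.23]. Speed limits (degrees/s): [147.25, 147.25, 180, 180, 180, 180, 180].

INTERFACE

Orientations are given as [roll, pitch, yaw] about the fixed x, y, z axes, in that order (R = Rz(yaw) Ry(pitch) Rx(roll)).
In Python, from station import robot gives the robot as it stands. The module is installed in compiled form; this text tells all that it offers.
- The arm moves only by the tool send_rows, never from a script. Its argument "deltas" is a list of rows, each a list of 7 numbers: the turn, a rotation vector about the tool's x, y, z in units of 8 degrees (1.0 is 8 degrees), then the shift along the tool's x, y, z in cm, then the finger opening in cm, from 0 to 8.54. A call has 1 to 20 rows; each row shifts and turns the commanded pose from where the row before left it, along the tool's axes as they then stand; what a row does not reach is not made up. A row lasts 1/10 s, in which the tool goes at most 50 mm and 8.59 degrees, less where a joint would pass 70% of its speed; a pose out of reach is approached as far as the arm can. A call is refused whole if a number of a shift passes 5 or a number of a turn 1, either way. A call with a gripper value outside its range is refused whole. The fingers move at their own pace and stop on an object; the grip force is fixed at half the most. Time passes only in rows, so rows that do not move let the fingers close. It gives the time, the measured TCP pose, the force, the opening and the grip force at its end, in the units of the state.
- robot.read_state(): the state, without advancing time (a new reading comes with each control period).
- robot.capture(name): name is "scene" or "top"; returns (picture, depth): 400x640x3 uint8, red, green, blue; 400x640 float32, m along the optical axis (not along the pixel's ray), 0 where there is no reading.
- robot.camera_model(name): a dict with "camera_matrix" (3x3 intrinsics, pixels), "origin" and "attitude" of the camera in the world. Camera axes: x right, y down, z forward; pixel columns grow to the right and rows downward; lengths in m; the calibration is good to about 2 mm. A picture is of the moment at which its call begins. camera_model takes no time and is no camera call.
- robot.close_job(): hands the job in; it is judged then, once.
The state is a dict: "time_s": time; "q": joint angles; "qd": joint speeds; "joint_efforts": joint torques, N m; "eef_pos": TCP position; "ee_rot": TCP orientation; "force": force on the tool from outside, world axes, zero at the start; "wrist_torque": the same for the moment, N m; "width": finger opening in m; "gripper_force": force on a finger pad.
Only numpy, scipy, OpenCV 4.12 (cv2) and the standard library are available. Lean on these libraries where they do the work, as an engineer would, in place of code of your own. Each camera call takes 0.05 s, during which the arm holds its last target. There are 200 camera calls.

TASK

Push the handle of the small lever press all the way down to its stop, so that the brass pin under the ram is pressed home in the aluminium plate, and let the handle come back up. Then draw the plate out from under the ram and hold it in the air before the little inspection camera, right way up, with the underside square to the lens and the pin in the centre of the view at the focus distance of 12 cm from the lens. Finish while holding it there still, touching nothing else with it, and leave the camera's setting and the things lying around as they are.

Things in the scene. Friction and masses are not known exactly. Their poses are not given: they have to be found in the camera images.
- press: Grey bench lever press, bolted down. Origin: on the table under the die; z up. Base plate x -55..95, y -185..65 mm, 15 mm thick. Column behind (x 45..90, y -25..25, to z 115 mm) and overhanging head (x -25..90, y -42..24, z 110..160 mm). A steel ram, 18 mm thick, hangs from it over the die, its end at z 86 mm, dropping 18 mm at full stroke.
- die (a point): Top centre of the die, 60 mm above the table, under the ram: two steel cheeks 44 mm long in the press's y, 18 mm gap between. The plate lies on the die and on a steel rest post (24 x 22 mm, top also at z 60 mm) 160 mm to the press's -y side; between them (22 to 149 mm from the die) it is free, with 45 mm of air below it.
- press_lever (a joint): Lever angle, rad: 0 = up at rest (rising 0.35 rad towards the handle), 0.6 = down at the stop (0.25 rad below level). A spring returns it; about 3 N at the handle starts it, 7 to 8 N bring it to the stop. The ram follows at 30 mm per rad and reaches the pin after about 0.4 rad.
- press_handle (a point): Centre of the black cross grip at the lever's end: a bar 22 mm thick, 70 mm long along the press's x axis, 190 mm from the pivot. At rest it is 148 mm to the press's +y side of the die, 245 mm above the table; at the stop 133 mm above the table. Turns with the lever.
- press_pivot (a point): Pivot of the lever, 180 mm above the table, 30 mm to the press's -y side of the die. The lever swings about the press's x axis, in the press's y-z plane.
- plate: Flat aluminium plate 30 x 190 x 5 mm (x, y, z), about 80 g, lying loose and level, underside 60 mm above the table. Origin: centre of its underside; y along its length to the pin end, z out of its upper face. It follows the press's y axis to about 2 degrees: pin under the ram, other end 175 mm out to the press's -y side.
- pin (a joint): How far the brass pin is in the plate, m: 0 = its head (14 mm wide, 3 mm thick) stands 6 mm clear of the plate's upper face; 0.006 = home, head on the plate, 8 mm thick shank 6 mm out of the underside. Sits tight (about 6 N), stays where pressed. Once home and the lever up, 18 mm of air lie between head and ram.
- plate_pin_under (a point): Point where the pin's axis meets the plate's underside, 80 mm from the plate's origin along the plate's y and 15 mm from its end. Axes as the plate's.
- camera: Stand of the inspection camera, fixed to the table: black round foot 90 mm wide, thin post, fork up to 121 mm. Origin: on the table under the post; it faces its own -x.
- lens (a point): Centre of the camera's front glass, z axis out along the line of sight. Head 36 x 40 mm with a bright 30 mm lens barrel, tipped in its fork: it looks up, leaning 0.32 to 0.72 rad from the vertical towards the stand's -x, the robot's side (set anew each time, held by friction: do not push it).
- focus (a point): Point in the air 120 mm in front of the lens on its line of sight, where the pin must be shown; same axes as lens.
- jar: Bystander: clear screw-top jar, 64 mm wide, 85 mm tall, upright. Origin: centre of its underside.
- screwdriver: Bystander: screwdriver lying on the table.
- tape: Bystander: roll of tape lying flat, 100 mm wide, 25 mm tall. Origin: centre of its underside.
Mind the look-alikes: they are no part of the job. There is more than one size of the camera; the job needs the largest.

How it is judged (in metres and radians):
On the way, in this order (a step that is already met when the one before it is completed fails the run):
1. the lever is down at its stop and the pin is pressed home (value of joint press_lever above 0.55 rad and value of joint pin above 0.0045 m), for 0.1 s.
2. the lever is back up (value of joint press_lever below 0.08 rad), for 0.1 s.
At the end, for the whole second after the job is handed in: Plate held still by the fingers alone, clear of press and camera, right way up, underside square to the lens within 0.18 rad, the pin's point on the underside within 15 mm of the focus point; pin at least 4.5 mm in, lever up (below 0.08 rad) (distance between plate_pin_under and focus below 0.015 m and angle between the z axis of plate and the z axis of focus, either way round below 0.18 rad and angle between plate's own z axis and vertical below 1 rad and height (world z) of plate above 0.12 m and value of joint pin above 0.0045 m and value of joint press_lever below 0.08 rad and contact force between plate and the fingers above 2 N and contact force between plate and press below 0.05 N and contact force between plate and camera below 0.05 N and linear speed of plate below 0.02 m/s and angular speed of plate below 0.15 rad/s); the arm keeps its last pose, push and grip.
It fails at once if the camera's setting is knocked off (focus point moved more than 15 mm) (distance of focus from where it was at the start of the episode above 0.015 m).
It fails at once if the jar, screwdriver or tape is moved more than 30 mm (distance of any of jar, screwdriver, tape from where it was at the start of the episode above 0.03 m).
It also fails if it takes over 61 s, if anything falls off the work surface, if the arm or the gripper's body presses on something with over 40 N, if the wrist force passes 120 N, or if a joint passes its speed limit or range.

## Working session

There is one attempt and no reset: what is moved stays moved. The work goes in short steps, Python scripts to look and compute and a tool call to move; the robot and the scene stay as the last step left them, time stands still between calls to the robot, and variables do not carry over. Pictures are saved under pics/ and viewed, at most 10 in all, crops included, and the job is handed in when it is done.

Besides the shell and the picture viewer there is one more tool, called after ">>>" as name(argument=value, ...) on one line, values as JSON. send_rows: Moves the arm, as the interface text tells. Its arguments: {"type":"object","properties":{"deltas":{"type":"array","items":{"type":"array","items":{"type":"number"}}}},"required":["deltas"]}

```bash
mkdir -p pics; cat > h.py <<'E'
import numpy as np, cv2
from scipy.spatial.transform import Rotation as R
from station import robot
def cap(n,f=None):
    p,d=robot.capture(n); 
    if f: cv2.imwrite('pics/'+f,p[:,:,::-1])
    return p,d
def cloud(n,d):
    m=robot.camera_model(n);K=np.array(m['camera_matrix']);o=np.array(m['origin']);A=np.array(m['attitude'])
    if A.shape!=(3,3): A=R.from_euler('xyz',A,degrees=True).as_matrix()
    v,u=np.mgrid[:400,:640]
    return np.stack([(u-K[0,2])/K[0,0]*d,(v-K[1,2])/K[1,1]*d,d],-1)@A.T+o
E
python3 - <<'E'
from h import *
for n in('scene','top'):
    p,d=cap(n,n+'1.png'); np.savez(n+'1.npz',p=p,d=d); print(robot.camera_model(n))
s=robot.read_state();print(s); print(robot.grip_depth)
E
```

```text
{'camera_matrix': array([[473.86970883,   0.        , 325.77635828],
       [  0.        , 473.86970883, 198.89171796],
       [  0.        ,   0.        ,   1.        ]]), 'origin': array([1.40179422, 0.05245937, 1.23999691]), 'attitude': array([-144.19227476,   -0.89291082,   93.19566984])}
{'camera_matrix': array([[458.42815058,   0.        , 320.64752565],
       [  0.        , 458.42815058, 197.86262003],
       [  0.        ,   0.        ,   1.        ]]), 'origin': array([4.01124416e-01, 9.15121217e-04, 1.44127601e+00]), 'attitude': array([-170.11221891,    1.53930582,  -90.64726509])}
{'time_s': 0.1, 'q': array([62.62328893, 22.86763899,  2.57902648, 88.10477358, -1.07243703,
       69.14826734, -2.90538086]), 'qd': array([-0.07726281, -0.16329207,  0.06284178, -0.24071057,  0.01012605,
        0.06853311,  0.0154106 ]), 'joint_efforts': array([ 3.30167117e-03, -4.76259542e+01,  1.36995714e+00, -2.54948187e+01,
        1.19471108e-02,  5.00800379e-03, -8.74625972e-07]), 'eef_pos': array([ 0.24022579, -0.60339856,  0.23038426]), 'ee_rot': array([-1.79903601e+02,  5.27927665e-03,  2.17113019e+01]), 'force': array([-0.23943156,  0.01950232, -0.25396761]), 'wrist_torque': array([ 0.03182912, -0.01525158,  0.00891229]), 'gripper_force': 0.0, 'width': 0.0852599092347958}
0.0187
```

View pics/scene1.png

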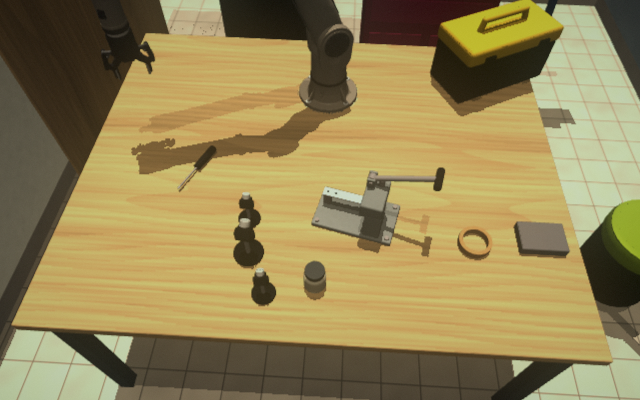

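View pics/top1.png

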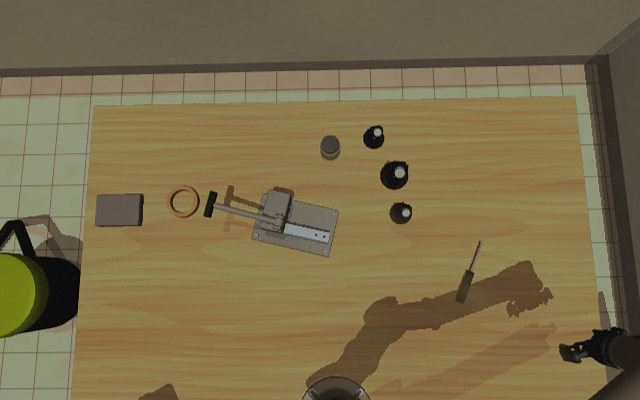

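The top view shows the press around (297,225), with its grip at (210,204) and the plate strip from (285,228) to (330,238). There are three cameras, and the largest is at (395,175). The jar is at (330,147), the tape at (184,201) and the screwdriver at (468,272).

```bash
python3 - <<'E'
from h import *
T=np.load('top1.npz');S=np.load('scene1.npz')
def crop(p,x0,y0,x1,y1,s): return cv2.resize(p[y0:y1,x0:x1,::-1],None,fx=s,fy=s,interpolation=cv2.INTER_CUBIC)
a=crop(T['p'],195,120,425,265,3); b=crop(S['p'],220,150,460,310,3)
cv2.imwrite('pics/ct.png',cv2.convertScaleAbs(a,alpha=1.6)); cv2.imwrite('pics/cs.png',cv2.convertScaleAbs(b,alpha=1.6))
for n,D in(('top',T),('scene',S)):
    P=cloud(n,D['d']);print(n)
    g=P[...,2]
    pts=[(210,204),(275,200),(300,232),(320,237),(330,215),(395,174),(401,172),(374,135),(403,212),(330,142),(297,300)] if n=='top' else [(439,180),(378,180),(345,196),(330,192),(244,223),(246,196),(260,272),(248,250)]
    for u,v in pts: print((u,v),P[v,u].round(4),D['p'][v,u])
    # plate mask: bright points at z 0.065
    m=(abs(g-0.065)<0.006)&(P[...,0]>.3)&(P[...,0]<.55)&(abs(P[...,1])<.25)
    print('plate',m.sum(), P[m].mean(0))
    r=cv2.minAreaRect((P[m][:,:2]*1000).astype(np.float32));print(r, cv2.boxPoints(r))
    # base plate
    m=(abs(g-0.015)<0.006)&(P[...,0]>.3)&(P[...,0]<.6)&(abs(P[...,1])<.25)&(P[...,1]>-.1)
    print('base',m.sum()); r=cv2.minAreaRect((P[m][:,:2]*1000).astype(np.float32));print(r, cv2.boxPoints(r))
    # handle
    m=(g>.225)&(g<.275)&(P[...,0]>.3)&(P[...,0]<.55)&(P[...,1]>.2)&(P[...,1]<.32)
    r=cv2.minAreaRect((P[m][:,:2]*1000).astype(np.float32));print('handle',m.sum(),P[m].mean(0),P[m][:,2].max(),r)
E
```

```text
top
(210, 204) [0.5972 0.3238 0.2511] [28 27 25]
(275, 200) [0.6211 0.1629 0.1587] [110 106  93]
(300, 232) [0.5379 0.0985 0.0668] [142 148 152]
(320, 237) [0.5222 0.0385 0.0656] [142 149 153]
(330, 215) [0.5954 0.0077 0.0134] [119 114  98]
(395, 174) [ 0.6954 -0.183   0.1386] [143 143 121]
(401, 172) [ 0.7    -0.1999  0.1433] [137 140 120]
(374, 135) [ 0.8273 -0.1301  0.0971] [30 28 27]
(403, 212) [ 0.5878 -0.2058  0.1105] [142 149 129]
(330, 142) [0.812  0.004  0.0833] [67 61 55]
(297, 300) [ 0.3346  0.1138 -0.0076] [143 123  76]
plate 350 [0.5336826  0.07124352 0.06418019]
((537.0591430664062, 80.17893981933594), (138.12127685546875, 29.90326499938965), 77.70101928710938) [[507.73987   15.888176]
 [536.9568     9.518394]
 [566.3784   144.4697  ]
 [537.1615   150.83948 ]]
base 1693
((445.8302001953125, 98.44178771972656), (323.2425537109375, 271.85491943359375), 9.29917049407959) [[264.36847  206.4666  ]
 [308.29736  -61.81563 ]
 [627.29193   -9.583023]
 [583.36304  258.69922 ]]<stdin>:20: RuntimeWarning: Mean of empty slice.
  ret = um.true_divide(
Traceback (most recent call last):
ValueError: zero-size array to reduction operation maximum which has no identity
```

View pics/ct.png

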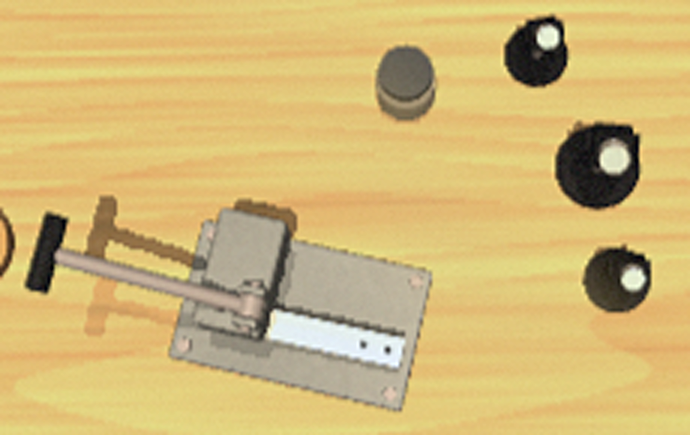

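View pics/cs.png

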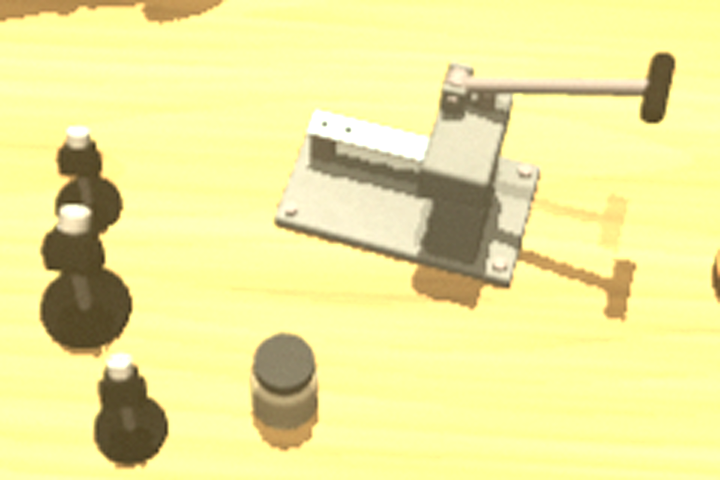

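The enlarged views confirm the layout. The grip bar is square to the lever, the plate runs toward world -y, and the barrel of the largest camera is white, at about (399,172) in the top view. Next I'll measure these features.

```bash
python3 - <<'E'
from h import *
np.set_printoptions(suppress=True,precision=4)
for n in('top','scene'):
    D=np.load(n+'1.npz');P=cloud(n,D['d']);p=D['p'].astype(int);g=P[...,2]
    print(n)
    box=lambda x0,x1,y0,y1:(P[...,0]>x0)&(P[...,0]<x1)&(P[...,1]>y0)&(P[...,1]<y1)
    def rect(m,name):
        r=cv2.minAreaRect((P[m][:,:2]*1000).astype(np.float32));print(name,m.sum(),P[m].mean(0),r)
    rect(box(.5,.7,.27,.37)&(g>.2)&(p.max(-1)<70),'handle')
    rect(box(.48,.62,-.05,.19)&(abs(g-.0655)<.004),'plate')
    rect(box(.45,.75,-.03,.30)&(abs(g-.0145)<.005)&(abs(p[...,0]-p[...,2])<35),'base')
    rect(box(.45,.75,-.03,.35)&(abs(g-.160)<.006)&(abs(p[...,0]-p[...,2])<40),'head')
    c=box(.62,.80,-.28,-.12)
    foot=c&(p.max(-1)<75)&(g<.03)
    print('foot',foot.sum(),P[foot].min(0),P[foot].max(0))
    cnt=(P[foot][:,:2]*1000).astype(np.float32);print(cv2.minEnclosingCircle(cnt))
    br=c&(p.min(-1)>95)&(g>.08);print('bright',br.sum(),P[br].mean(0),P[br].min(0),P[br].max(0))
    Q=P[br];
    for i,(v,u) in enumerate(zip(*np.where(br))): print((u,v),Q[i],p[v,u],end=';')
    print()
    dk=c&(p.max(-1)<80)&(g>.05);print('dark head',dk.sum(),P[dk].mean(0),P[dk].min(0),P[dk].max(0))
E
```

```text
top
handle 196 [0.5974 0.3235 0.2525] ((598.0635375976562, 324.4627685546875), (19.68685531616211, 67.55191040039062), 75.28339385986328)
plate 354 [0.5375 0.0805 0.0648] ((537.82568359375, 80.29124450683594), (137.42129516601562, 30.001161575317383), 76.80264282226562)
base 2077 [0.5586 0.0988 0.0142] ((568.5825805664062, 118.1690444946289), (248.64393615722656, 149.7494354248047), 75.9764175415039)
head 660 [0.6013 0.1643 0.1589] ((592.6708984375, 164.95391845703125), (66.25920867919922, 114.10096740722656), 75.9697494506836)
foot 430 [ 0.621  -0.2398 -0.0041] [ 0.7677 -0.1528  0.0267]
((694.4988403320312, -192.80130004882812), 74.00502014160156)
bright 68 [ 0.6989 -0.1951  0.1438] [ 0.6889 -0.2084  0.1328] [ 0.7101 -0.1822  0.1551]
(np.int64(399), np.int64(168)) [ 0.7101 -0.1935  0.1509] [120 116 104];(np.int64(400), np.int64(168)) [ 0.7094 -0.1959  0.1539] [121 113 100];(np.int64(397), np.int64(169)) [ 0.7072 -0.1876  0.151 ] [126 128 110];(np.int64(398), np.int64(169)) [ 0.7072 -0.1904  0.1511] [133 133 113];(np.int64(399), np.int64(169)) [ 0.7078 -0.1937  0.1483] [138 136 118];
[... 9957 characters left out ...]
[ 0.712  -0.1936  0.1406] [156 144 116];(np.int64(245), np.int64(225)) [ 0.7137 -0.1902  0.1436] [152 139 113];(np.int64(246), np.int64(225)) [ 0.7116 -0.1882  0.1404] [139 127 102];(np.int64(241), np.int64(226)) [ 0.7129 -0.2023  0.1359] [153 140 113];(np.int64(242), np.int64(226)) [ 0.7145 -0.1989  0.1388] [160 148 120];(np.int64(243), np.int64(226)) [ 0.719  -0.1945  0.1464] [155 143 117];(np.int64(244), np.int64(226)) [ 0.715  -0.1932  0.1402] [153 142 115];(np.int64(245), np.int64(226)) [ 0.7184 -0.1892  0.1459] [148 136 110];(np.int64(246), np.int64(226)) [ 0.7146 -0.1877  0.1401] [138 126 101];
dark head 285 [ 0.7274 -0.1928  0.1156] [ 0.6979 -0.2222  0.0521] [ 0.7439 -0.17    0.1483]
```

```bash
python3 - <<'E'
from h import *
from scipy.optimize import least_squares
np.set_printoptions(suppress=True,precision=4)
# average depth over several frames
for n in('top','scene'):
    F=[robot.capture(n) for _ in range(8)]
    d=np.median([f[1] for f in F],0); p=np.median([f[0] for f in F],0); np.savez(n+'m.npz',p=p,d=d)
    P=cloud(n,d);g=P[...,2]
    c=(P[...,0]>.6)&(P[...,0]<.8)&(P[...,1]>-.28)&(P[...,1]<-.12)
    br=(c&(p.min(-1)>95)&(g>.08)).astype(np.uint8)
    er=cv2.erode(br,np.ones((3,3))).astype(bool)
    Q=P[er]; 
    print(n,er.sum(),Q.mean(0))
    if n=='top':
        Q=P[br.astype(bool)]
        def res(a): return (Q[:,2]-a[0]-a[1]*(Q[:,0]-.699)-a[2]*(Q[:,1]+.195))
        for loss in('soft_l1',):
            r=least_squares(res,[.14,0,0],loss=loss,f_scale=.0015).x
            nrm=np.array([-r[1],-r[2],1]);nrm/=np.linalg.norm(nrm);print(r,nrm,np.arccos(nrm[2]),res(r).std())
        Q=P[er];r=least_squares(res,[.14,0,0],loss='soft_l1',f_scale=.0015).x
        nrm=np.array([-r[1],-r[2],1]);nrm/=np.linalg.norm(nrm);print(r,nrm,np.arccos(nrm[2]),res(r).std())
    else:
        for v in range(217,229): 
            m=br[v].astype(bool); m&=np.abs(np.arange(640)-244)<4
            if m.any():print(v,P[v][m].mean(0))
    # rays on foot plane
    m=robot.camera_model(n);K=m['camera_matrix'];A=R.from_euler('xyz',m['attitude'],degrees=True).as_matrix();o=m['origin']
    v,u=np.mgrid[:400,:640];ray=np.stack([(u-K[0,2])/K[0,0],(v-K[1,2])/K[1,1],u*0+1.],-1)@A.T
    X=o+ray*((.006-o[2])/ray[...,2])[...,None]
    k=c&(p.max(-1)<60)&(g<.02)&(g>-.02)
    B=X[k][:,:2]; 
    # boundary points per angle around guess
    c0=np.array([.72,-.195]);
    h=cv2.convexHull((B*1000).astype(np.float32))[:,0]
    f=least_squares(lambda a:np.hypot(h[:,0]-a[0],h[:,1]-a[1])-45,[720,-195],loss='soft_l1',f_scale=2)
    print('foot',f.x,np.hypot(*(h-f.x).T).round(0))
    dk=c&(p.max(-1)<70)&(g>.09)
    print('head',dk.sum(),P[dk].mean(0),np.percentile(P[dk],[3,97],axis=0))
E
```

```text
top 35 [ 0.6988 -0.1949  0.1437]
[ 0.1436  0.7005 -0.0435] [-0.5734  0.0356  0.8185] 0.6119575531795358 0.0012729990751760543
[0.1439 0.6602 0.0233] [-0.5509 -0.0195  0.8344] 0.5838337010349468 0.001264954918120524
foot [ 716.515  -196.2188] [ 49.  49.  46.  46.  46.  46.  45.  43. 114. 114. 114. 125.  46.  49.]
head 197 [ 0.6941 -0.197   0.1199] [[ 0.601  -0.2252  0.0916]
 [ 0.735  -0.1716  0.1377]]
scene 38 [ 0.7074 -0.1942  0.1488]
218 [ 0.6893 -0.1971  0.1408]
219 [ 0.6963 -0.1953  0.1465]
220 [ 0.7022 -0.1939  0.1505]
221 [ 0.7063 -0.1931  0.1519]
222 [ 0.7083 -0.193   0.15  ]
223 [ 0.7101 -0.193   0.1477]
224 [ 0.7122 -0.1929  0.1459]
225 [ 0.7137 -0.1944  0.143 ]
226 [ 0.7159 -0.1942  0.1415]
foot [ 717.4032 -195.8146] [ 47.  47.  47.  48.  47.  47.  45.  45.  45.  44.  44.  43. 119. 121.
 126. 127. 124.  43.  43.  43.  43.  46.  46.  46.  47.]
head 311 [ 0.6996 -0.1966  0.1162] [[ 0.6037 -0.2242  0.0907]
 [ 0.7393 -0.1715  0.1381]]
```

Measured values:
- **Press:** origin (0.565, 0.182), y axis at about 76.2°.
- **Plate:** along about 76.7°.
- **Lens:** about (0.699, -0.195, 0.144), tipped about 0.6 rad straight toward -x. That puts the focus at about (0.631, -0.195, 0.243).

Next I'll push the handle with the fingers shut.

```bash
cat >> h.py <<'E'
def go(pos,rpy):
    s=robot.read_state();a=R.from_euler('xyz',s['ee_rot'],degrees=True);b=R.from_euler('xyz',rpy,degrees=True)
    print('t',s['time_s'],'pos',s['eef_pos'].round(4),'rpy',s['ee_rot'].round(2),'q',s['q'].round(0),'F',s['force'].round(1),'w',round(s['width'],4))
    dp=(np.array(pos)-s['eef_pos'])*100
    print('turn',(np.degrees((a.inv()*b).as_rotvec())/8).round(3),'shift before turn',a.inv().apply(dp).round(2),'after turn',b.inv().apply(dp).round(2))
E
python3 -c "
from h import *
go([.6018,.3321,.31],[180,0,76.7])"
```

```text
t 0.9 pos [ 0.2404 -0.604   0.2314] rpy [179.99   0.    21.71] q [63. 23.  3. 88. -1. 69. -3.] F [ 0.3 -0.8 -0. ] w 0.0851
turn [ 1.000e-03  1.000e-03 -6.874e+00] shift before turn [ 68.2  -73.6   -7.88] after turn [99.41 13.64 -7.86]
```

>>> send_rows(deltas=[[0,0,-0.982,0,0,-4,0],[0,0,-0.982,0,0,-3.88,0],[0,0,-0.982,0,0,0,0],[0,0,-0.982,0,0,0,0],[0,0,-0.982,0,0,0,0],[0,0,-0.982,0,0,0,0],[0,0,-0.982,0,0,0,0],[0,0,0,3.8,0.52,0,0],[0,0,0,3.8,0.52,0,0],[0,0,0,3.8,0.52,0,0],[0,0,0,3.8,0.52,0,0],[0,0,0,3.8,0.52,0,0],[0,0,0,3.8,0.52,0,0],[0,0,0,3.8,0.52,0,0],[0,0,0,3.8,0.52,0,0],[0,0,0,3.8,0.52,0,0],[0,0,0,3.8,0.52,0,0],[0,0,0,3.8,0.52,0,0],[0,0,0,3.8,0.52,0,0],[0,0,0,3.8,0.52,0,0]])

```text
time_s: 2.9
eef_pos: [0.4202, -0.1373, 0.3104]
ee_rot: [179.9, 0.0, 76.7]
force: [1.0, -0.1, 1.0]
width: 0.0
gripper_force: 0.0
```

>>> send_rows(deltas=[[0,0,0,3.8,0.52,0,0],[0,0,0,3.8,0.52,0,0],[0,0,0,3.8,0.52,0,0],[0,0,0,3.8,0.52,0,0],[0,0,0,3.8,0.52,0,0],[0,0,0,3.8,0.52,0,0],[0,0,0,3.8,0.52,0,0],[0,0,0,3.8,0.52,0,0],[0,0,0,3.8,0.52,0,0],[0,0,0,3.8,0.52,0,0],[0,0,0,3.8,0.52,0,0],[0,0,0,3.8,0.52,0,0],[0,0,0,3.8,0.52,0,0],[0,0,0,0,0,0,0],[0,0,0,0,0,0,0]])

```text
time_s: 4.4
eef_pos: [0.5989, 0.3272, 0.3094]
ee_rot: [-179.9, 0.0, 76.8]
force: [0.1, -0.8, -0.2]
width: -0.0002
gripper_force: 0.0
```

```bash
python3 -c "
from h import *
go([.6018,.3321,.265],[180,0,76.7])"
```

```text
t 4.4 pos [0.5989 0.3272 0.3094] rpy [-1.7994e+02  3.0000e-02  7.6790e+01] q [ -3.  29. -45.  76.  20.  83. -60.] F [ 0.1 -0.8 -0.2] w -0.0002
turn [-0.007  0.004  0.011] shift before turn [0.54 0.17 4.44] after turn [0.54 0.17 4.44]
```

>>> send_rows(deltas=[[0,0,0,0.54,0.17,2,0],[0,0,0,0,0,2,0],[0,0,0,0,0,1,0],[0,0,0,0,0,1,0],[0,0,0,0,0,1,0],[0,0,0,0.1,0,1,0],[0,0,0,0.1,0,1,0],[0,0,0,0.1,0,1,0],[0,0,0,0,0,1,0]])

```text
time_s: 5.3
eef_pos: [0.6031, 0.3351, 0.1998]
ee_rot: [180.0, -0.1, 76.7]
force: [0.6, 3.3, 3.5]
width: 0.0004
gripper_force: 2.2
```

>>> send_rows(deltas=[[0,0,0,0,0,1,0],[0,0,0,0,0,1,0],[0,0,0,0,0,1,0],[0,0,0,-0.1,0,1,0],[0,0,0,-0.1,0,0.7,0],[0,0,0,-0.1,0,0.4,0]])

```text
time_s: 5.9
eef_pos: [0.6022, 0.332, 0.1486]
ee_rot: [180.0, -0.1, 76.7]
force: [1.1, 3.7, 7.0]
width: -0.0001
gripper_force: 3.2
```

>>> send_rows(deltas=[[0,0,0,0,0,0.3,0],[0,0,0,0,0,0.2,0],[0,0,0,0,0,0.2,0],[0,0,0,0,0,0,0]])

```text
time_s: 6.3
eef_pos: [0.6021, 0.3312, 0.1436]
ee_rot: [180.0, 0.1, 76.7]
force: [-2.1, 0.0, 12.9]
width: 0.0001
gripper_force: 6.3
```

>>> send_rows(deltas=[[0,0,0,0,0,0.2,0],[0,0,0,0,0,0,0],[0,0,0,0,0,0,0],[0,0,0,0,0,0,0]])

```text
time_s: 6.7
eef_pos: [0.6021, 0.3312, 0.1432]
ee_rot: [179.9, 0.1, 76.7]
force: [-4.1, -2.1, 19.9]
width: -0.0003
gripper_force: 9.7
```

```bash
python3 - <<'E'
from h import *
go([.6018,.3321,.265],[180,0,76.7])
p,d=cap('top','t2.png');P=cloud('top',d)
p,d=cap('scene');P=cloud('scene',d);g=P[...,2]
m=(P[...,0]>.55)&(P[...,0]<.66)&(P[...,1]>.29)&(P[...,1]<.36)&(g>.08)&(g<.16)&(p.max(-1)<90)
print(m.sum(),P[m].mean(0),np.percentile(P[m],[3,97],axis=0))
E
```

```text
t 6.7 pos [0.6021 0.3312 0.1432] rpy [1.7993e+02 6.0000e-02 7.6680e+01] q [ -4.  36. -43.  87.  26.  67. -65.] F [-4.1 -2.1 19.9] w -0.0003
turn [ 0.009  0.008 -0.003] shift before turn [  0.07  -0.04 -12.18] after turn [  0.08  -0.05 -12.18]
101 [0.6191225  0.32359558 0.14242604] [[0.59834226 0.29696814 0.12860413]
 [0.63446774 0.33715739 0.15710667]]
```

The force went from 13 to 20 N with no further travel, so the lever is at its stop. Next I'll let it up.

>>> send_rows(deltas=[[0,0,0,0,0,-0.7,0],[0,0,0,0.1,0,-1,0],[0,0,0,0.1,0,-1,0],[0,0,0,0.1,0,-1,0],[0,0,0,0,0,-1,0],[0,0,0,0,0,-1,0],[0,0,0,0,0,-1,0],[0,0,0,-0.1,0,-1,0],[0,0,0,-0.1,0,-1,0],[0,0,0,-0.1,0,-1,0],[0,0,0,0,0,-1,0],[0,0,0,0,0,-1,0],[0,0,0,0,0,-2,0],[0,0,0,0,0,-3,0],[0,0,0,0,0,0,0]])

```text
time_s: 8.3
eef_pos: [0.6033, 0.3336, 0.312]
ee_rot: [179.7, -0.4, 76.7]
force: [-0.3, 0.6, 0.8]
width: -0.0
gripper_force: 0.0
```

```bash
python3 - <<'E'
from h import *
go([.5372,.0767,.30],[180,0,76.7])
for n in('top','scene'):
    p,d=cap(n);p=p.astype(int);P=cloud(n,d);g=P[...,2]
    box=lambda x0,x1,y0,y1:(P[...,0]>x0)&(P[...,0]<x1)&(P[...,1]>y0)&(P[...,1]<y1)
    for m in (box(.5,.7,.27,.37)&(g>.2)&(g<.28)&(p.max(-1)<70),box(.48,.62,-.05,.19)&(abs(g-.0655)<.004)):
        if m.sum()>5:print(n,m.sum(),P[m].mean(0),cv2.minAreaRect((P[m][:,:2]*1000).astype(np.float32)))
E
```

```text
t 8.3 pos [0.6033 0.3336 0.312 ] rpy [179.73  -0.38  76.73] q [ -4.  30. -45.  75.  21.  83. -61.] F [-0.3  0.6  0.8] w -0.0
turn [ 0.033 -0.048  0.003] shift before turn [-26.53  -0.53   1.02] after turn [-26.53  -0.52   1.2 ]
top 35 [0.62201286 0.31350776 0.25100623] ((613.4690551757812, 303.6597595214844), (53.239601135253906, 11.165068626403809), 43.948123931884766)
top 358 [0.53767265 0.08014113 0.06473777] ((537.6596069335938, 80.16455078125), (138.5084228515625, 29.922569274902344), 77.0967025756836)
scene 157 [0.60595673 0.3243903  0.25440042] ((600.9990234375, 324.78350830078125), (20.43716049194336, 68.35123443603516), 75.98651123046875)
scene 296 [0.53461537 0.07166294 0.06593067] ((533.5100708007812, 71.90174102783203), (122.20993041992188, 34.84372329711914), 75.71699523925781)
```

>>> send_rows(deltas=[[0,0,0,-2.65,-0.05,0,8.5],[0,0,0,-2.65,-0.05,0,8.5],[0,0,0,-2.65,-0.05,0,8.5],[0,0,0,-2.65,-0.05,0,8.5],[0,0,0,-2.65,-0.05,0,8.5],[0,0,0,-2.65,-0.05,0,8.5],[0,0,0,-2.65,-0.05,0,8.5],[0,0,0,-2.65,-0.05,0,8.5],[0,0,0,-2.65,-0.05,0,8.5],[0,0,0,-2.65,-0.05,0,8.5],[0,0,0,0,0,3,8.5],[0,0,0,0,0,3,8.5],[0,0,0,0,0,3,8.5],[0,0,0,0,0,3,8.5],[0,0,0,0,0,0,8.5]])

```text
time_s: 9.9
eef_pos: [0.5323, 0.0734, 0.1822]
ee_rot: [-179.4, 0.2, 76.7]
force: [-0.7, -0.1, -0.1]
width: 0.0849
gripper_force: 0.0
```

```bash
python3 - <<'E'
from h import *
go([.5372,.0767,.042],[180,0,76.9])
E
```

```text
t 9.9 pos [0.5323 0.0734 0.1822] rpy [-179.43    0.19   76.72] q [ 24.  18. -44. 105.  14.  62. -38.] F [-0.7 -0.1 -0.1] w 0.0849
turn [-0.071  0.024 -0.023] shift before turn [ 0.48  0.54 14.02] after turn [ 0.43  0.4  14.02]
```

>>> send_rows(deltas=[[-0.05,0.02,-0.02,0.4,0.4,2,8.5],[0,0,0,0,0,2,8.5],[0,0,0,0,0,2,8.5],[0,0,0,0,0,1.5,8.5],[0,0,0,0,0,0,8.5],[0,0,0,0,0,0,8.5]])

```text
time_s: 10.5
eef_pos: [0.5421, 0.0778, 0.1128]
ee_rot: [179.6, -0.2, 76.9]
force: [-0.0, -1.3, 0.5]
width: 0.0852
gripper_force: 0.0
```

```bash
python3 - <<'E'
from h import *
go([.5372,.0767,.042],[180,0,76.9])
E
```

```text
t 10.5 pos [0.5421 0.0778 0.1128] rpy [179.56  -0.18  76.86] q [ 21.  24. -42. 109.  19.  54. -43.] F [-0.  -1.3  0.5] w 0.0852
turn [ 0.055 -0.022 -0.005] shift before turn [-0.24 -0.5   7.07] after turn [-0.22 -0.45  7.08]
```

>>> send_rows(deltas=[[0,0,0,0,0,0,8.5],[0,0,0,0,0,0,8.5],[0,0,0,0,0,0,8.5],[0,0,0,0,0,0,8.5]])

```text
time_s: 10.9
eef_pos: [0.5418, 0.0776, 0.1125]
ee_rot: [179.6, -0.2, 76.9]
force: [0.1, 0.5, 0.2]
width: 0.0849
gripper_force: 0.0
```

```bash
python3 - <<'E'
from h import *
go([.5372,.0767,.042],[180,0,76.9])
E
```

```text
t 10.9 pos [0.5418 0.0776 0.1125] rpy [ 1.7956e+02 -1.6000e-01  7.6850e+01] q [ 21.  24. -42. 109.  19.  54. -43.] F [0.1 0.5 0.2] w 0.0849
turn [ 0.055 -0.02  -0.006] shift before turn [-0.21 -0.48  7.04] after turn [-0.19 -0.43  7.05]
```

>>> send_rows(deltas=[[0.05,-0.02,0,-0.2,-0.45,1.5,8.5],[0,0,0,0,0,1.5,8.5],[0,0,0,0,0,1.5,8.5],[0,0,0,0,0,1.5,8.5],[0,0,0,0,0,1,8.5],[0,0,0,0,0,0,8.5],[0,0,0,0,0,0,8.5],[0,0,0,0,0,0,8.5]])

```text
time_s: 11.7
eef_pos: [0.5375, 0.077, 0.0426]
ee_rot: [179.9, -0.0, 76.9]
force: [0.8, 0.2, 0.2]
width: 0.0849
gripper_force: 0.0
```

```bash
python3 - <<'E'
from h import *
go([.5372,.0767,.042],[180,0,76.9])
p,d=cap('scene');cv2.imwrite('pics/g1.png',cv2.convertScaleAbs(cv2.resize(p[130:290,230:450,::-1],None,fx=3,fy=3),alpha=1.5))
E
```

```text
t 11.7 pos [0.5375 0.077  0.0426] rpy [ 1.7993e+02 -3.0000e-02  7.6860e+01] q [ 18.  29. -39. 112.  24.  47. -47.] F [0.8 0.2 0.2] w 0.0849
turn [ 0.009 -0.003 -0.005] shift before turn [-0.03 -0.02  0.06] after turn [-0.03 -0.02  0.06]
```

View pics/g1.png

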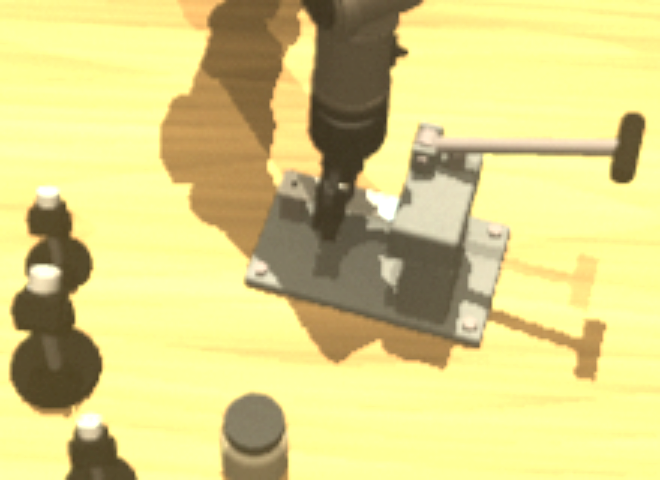

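The open fingers straddle the plate at about (335,210) in the crop, clear of the head and the rest post. The lever is up. Closing now.

>>> send_rows(deltas=[[0,0,0,0,0,0,4.5],[0,0,0,0,0,0,4],[0,0,0,0,0,0,3.5],[0,0,0,0,0,0,3],[0,0,0,0,0,0,2],[0,0,0,0,0,0,0],[0,0,0,0,0,0,0],[0,0,0,0,0,0,0],[0,0,0,0,0,0,0]])

```text
time_s: 12.65
eef_pos: [0.5369, 0.0767, 0.0424]
ee_rot: [180.0, 0.0, 76.9]
force: [-1.8, -0.4, 5.0]
width: 0.0286
gripper_force: 59.0
```

>>> send_rows(deltas=[[0,0,0,0,0,-0.3,0],[0,0,0,0,0,-0.3,0],[0,0,0,0,0,-0.3,0],[0,0,0,0,0,-0.1,0],[0,0,0,0,0,0,0],[0,0,0,0,0,0,0]])

```text
time_s: 13.25
eef_pos: [0.5368, 0.0766, 0.052]
ee_rot: [-180.0, 0.0, 76.9]
force: [0.3, 0.5, -0.8]
width: 0.0285
gripper_force: 59.1
```

```bash
python3 - <<'E'
from h import *
go([.5372,.0767,.052],[180,0,76.9])
p,d=cap('scene');cv2.imwrite('pics/g2.png',cv2.convertScaleAbs(cv2.resize(p[170:260,300:410,::-1],None,fx=6,fy=6,interpolation=cv2.INTER_CUBIC),alpha=1.8))
E
```

```text
t 13.25 pos [0.5368 0.0766 0.052 ] rpy [-1.800e+02  1.000e-02  7.686e+01] q [ 19.  28. -39. 112.  24.  48. -46.] F [ 0.3  0.5 -0.8] w 0.0285
turn [-0.     0.001 -0.005] shift before turn [ 0.02  0.04 -0.  ] after turn [ 0.02  0.04 -0.  ]
```

View pics/g2.png

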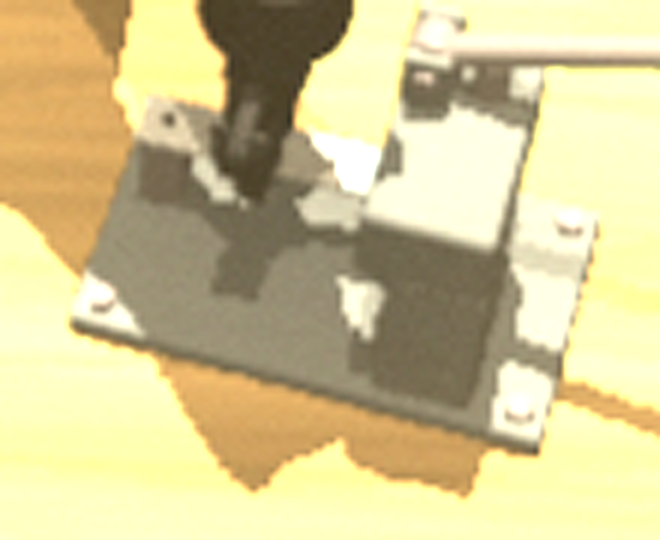

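The plate is held and free of the die, with the gripper at about (260,150) in the crop. Next I'll draw it out and raise it.

>>> send_rows(deltas=[[0,0,0,-0.8,0,0,0],[0,0,0,-1.5,0,0,0],[0,0,0,-1.5,0,0,0],[0,0,0,-1.5,0,0,0],[0,0,0,-1.5,0,0,0],[0,0,0,-1.5,0,0,0],[0,0,0,-1.5,0,0,0],[0,0,0,-1.5,0,0,0],[0,0,0,-1.5,0,0,0],[0,0,0,-1.2,0,-1,0],[0,0,0,0,0,-2.5,0],[0,0,0,0,0,-3,0],[0,0,0,0,0,-3,0],[0,0,0,0,0,-3,0],[0,0,0,0,0,-3,0],[0,0,0,0,0,-3,0],[0,0,0,0,0,-3,0],[0,0,0,0,0,-2.5,0],[0,0,0,0,0,0,0],[0,0,0,0,0,0,0]])

```text
time_s: 15.3
eef_pos: [0.5047, -0.0603, 0.292]
ee_rot: [180.0, 0.0, 76.8]
force: [-0.3, -0.1, -0.5]
width: 0.0286
gripper_force: 59.2
```

```bash
python3 - <<'E'
from h import *
np.set_printoptions(suppress=True,precision=4)
s=robot.read_state();print(s['eef_pos'],s['ee_rot'],s['force'],s['gripper_force'])
T=R.from_euler('xyz',s['ee_rot'],degrees=True)
for n in('top','scene'):
    p,d=cap(n,'h'+n+'.png');P=cloud(n,d);q=T.inv().apply((P-s['eef_pos']).reshape(-1,3)).reshape(P.shape)
    m=(abs(q[...,2]+.02)<.02)&(abs(q[...,1])<.03)&(abs(q[...,0])<.2)&(p.min(-1)>70)
    print(n,m.sum(),np.percentile(q[m],[1,50,99],axis=0))
    w=q[m]; w=w[abs(w[:,0])>.03]; A=np.c_[np.ones(len(w)),w[:,:2]]; print(np.linalg.lstsq(A,w[:,2],rcond=None)[0], cv2.minAreaRect((w[:,:2]*1000).astype(np.float32)))
E
```

```text
[ 0.5047 -0.0603  0.292 ] [179.9755   0.0384  76.825 ] [-0.2877 -0.0705 -0.526 ] 59.247050285339355
top 359 [[ 0.0457 -0.0132 -0.0258]
 [ 0.0835  0.0013 -0.0211]
 [ 0.1231  0.0163 -0.0162]]
[-0.0208 -0.0043  0.0147] ((84.0277099609375, 1.598653793334961), (30.029165267944336, 80.05986022949219), 89.63416290283203)
scene 362 [[-0.0639 -0.0171 -0.0271]
 [ 0.0683  0.0018 -0.0224]
 [ 0.1233  0.0169 -0.017 ]]
[-0.0225  0.0055 -0.0043] ((29.03539276123047, -0.1875171661376953), (35.90594482421875, 189.7268829345703), 89.1830825805664)
```

```bash
cat > tgt.py <<'E'
from h import *
def target(lens=(.6985,-.195,.1437),tilt=.60):
    n=np.array([-np.sin(tilt),0,np.cos(tilt)]);z=-n;x=np.array([0,1.,0]);M=np.c_[x,np.cross(z,x),z]
    f=np.array(lens)+.12*n; pos=f-M@[.109,.001,-.0172]
    rpy=R.from_matrix(M).as_euler('xyz',degrees=True); print('focus',f.round(4),'tcp',pos.round(4),'rpy',rpy.round(1)); go(pos,rpy); return f,M
E
python3 -c "
from tgt import *
target()"
```

```text
focus [ 0.6307 -0.195   0.2427] tcp [ 0.6396 -0.304   0.228 ] rpy [145.6   0.   90. ]
t 15.4 pos [ 0.5039 -0.0601  0.2906] rpy [-1.7986e+02  3.0000e-02  7.6840e+01] q [ 42.   9. -44. 101.   6.  73. -17.] F [-0.2 -0.8 -0.8] w 0.0285
turn [-4.296  0.495 -1.595] shift before turn [-20.66  18.78   6.23] after turn [-24.39   7.66  12.83]
```

View pics/hscene.png

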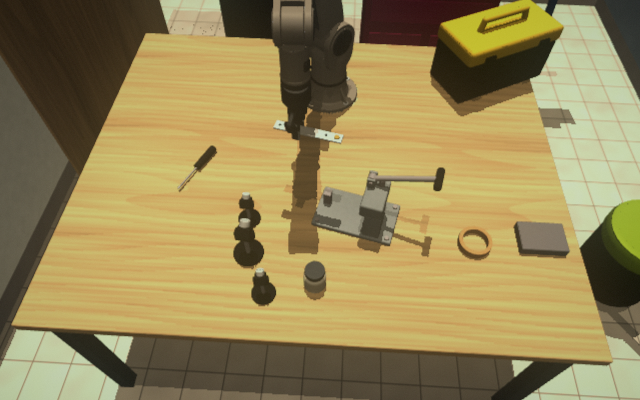

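The plate hangs free with the brass pin at (336,137), and the lever is up. Next I'll turn it and carry it over to the camera.

>>> send_rows(deltas=[[-0.716,0.0825,-0.266,0,0,0,0],[-0.716,0.0825,-0.266,0,0,0,0],[-0.716,0.0825,-0.266,0,0,0,0],[-0.716,0.0825,-0.266,0,0,0,0],[-0.716,0.0825,-0.266,0,0,0,0],[-0.716,0.0825,-0.266,0,0,0,0],[0,0,0,-2.5,0,0,0],[0,0,0,-3,0,0,0],[0,0,0,-3,0,0,0],[0,0,0,-3,0,0,0],[0,0,0,-3,0,0,0],[0,0,0,-3,0,0,0],[0,0,0,-3,0,0,0],[0,0,0,-2.5,0,0,0],[0,0,0,-1.4,0,0,0],[0,0,0,0,2,2,0],[0,0,0,0,2,2,0],[0,0,0,0,1,2,0],[0,0,0,0,0,0,0],[0,0,0,0,0,0,0]])

```text
time_s: 17.4
eef_pos: [0.5797, -0.3025, 0.2694]
ee_rot: [145.6, -0.1, 90.1]
force: [-0.0, 0.0, -1.3]
width: 0.029
gripper_force: 59.4
```

```bash
python3 -c "
from tgt import *
target()"
```

```text
focus [ 0.6307 -0.195   0.2427] tcp [ 0.6396 -0.304   0.228 ] rpy [145.6   0.   90. ]
t 17.4 pos [ 0.5797 -0.3025  0.2694] rpy [ 1.4562e+02 -9.0000e-02  9.0110e+01] q [ 45.   8. -13. 110. -28.  35.  52.] F [-0.   0.  -1.3] w 0.029
turn [ 0.    -0.017  0.005] shift before turn [-0.17  2.61  6.8 ] after turn [-0.15  2.61  6.8 ]
```

>>> send_rows(deltas=[[0,0,0,-0.15,0.6,1,0],[0,0,0,0,0.6,1.5,0],[0,0,0,0,0.6,1.5,0],[0,0,0,0,0.5,1.5,0],[0,0,0,0,0.3,1,0],[0,0,0,0,0,0.3,0],[0,0,0,0,0,0,0],[0,0,0,0,0,0,0],[0,0,0,0,0,0,0]])

```text
time_s: 18.3
eef_pos: [0.6401, -0.3056, 0.2303]
ee_rot: [145.4, 0.1, 90.0]
force: [-0.0, -0.9, -0.2]
width: 0.0285
gripper_force: 59.5
```

```bash
python3 - <<'E'
from tgt import *
np.set_printoptions(suppress=True,precision=4)
f,M=target()
for n in('top','scene'):
    p,d=cap(n,'e'+n+'.png');P=cloud(n,d)
    q=((P-f)@M)   # tool axes at the focus: x plate y, z = -plate normal
    m=(abs(q[...,2])<.02)&(abs(q[...,1])<.025)&(abs(q[...,0]+.08)<.11)&(p.min(-1)>70)
    w=q[m];w=w[w[:,0]>-.075];print(n,len(w),w.max(0),np.percentile(w,[2,50,98],axis=0))
    print('plane',np.linalg.lstsq(np.c_[np.ones(len(w)),w[:,:2]],w[:,2],rcond=None)[0])
    pi=p.astype(int);b=(abs(q[...,2])<.025)&(abs(q[...,1])<.02)&(abs(q[...,0])<.02)&(pi[...,0]-pi[...,2]>40)
    print('brass',b.sum(),q[b].mean(0) if b.any() else '',q[b].min(0) if b.any() else '')
    if n=='scene': cv2.imwrite('pics/e3.png',cv2.convertScaleAbs(cv2.resize(p[110:270,180:400,::-1],None,fx=3,fy=3,interpolation=cv2.INTER_CUBIC),alpha=1.5))
E
```

```text
focus [ 0.6307 -0.195   0.2427] tcp [ 0.6396 -0.304   0.228 ] rpy [145.6   0.   90. ]
t 18.3 pos [ 0.6401 -0.3056  0.2303] rpy [145.44   0.05  89.98] q [ 41.  15. -13. 107. -25.  30.  48.] F [-0.  -0.9 -0.2] w 0.0285
turn [0.022 0.006 0.002] shift before turn [ 0.16 -0.17  0.17] after turn [ 0.16 -0.17  0.17]
top 332 [0.0134 0.0179 0.0023] [[-0.0733 -0.0136 -0.009 ]
 [-0.0311  0.002  -0.0046]
 [ 0.0112  0.0164 -0.0001]]
plane [-0.0045 -0.0015 -0.0328]
brass 25 [-0.0011  0.0001 -0.0067] [-0.0076 -0.0075 -0.0122]
scene 160 [0.0137 0.0198 0.0032] [[-0.0725 -0.0121 -0.0094]
 [-0.0308  0.008  -0.0075]
 [ 0.0131  0.0188 -0.0032]]
plane [-0.0072  0.0099  0.0665]
brass 35 [-0.0014  0.0032 -0.0067] [-0.0184 -0.0107 -0.0115]
```

View pics/e3.png

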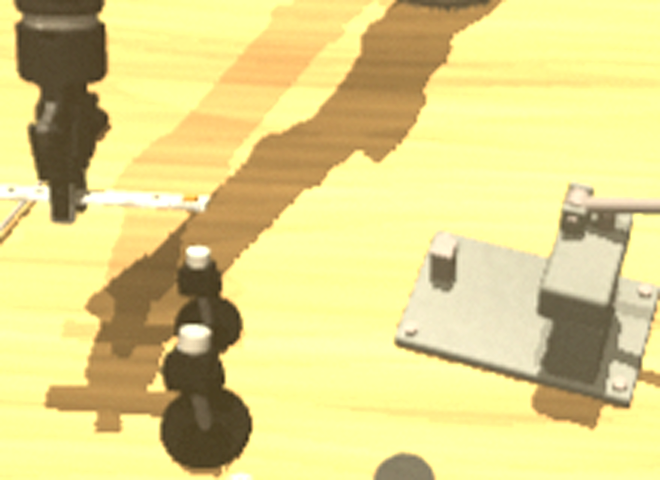

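The pin is within 2–3 mm of the focus point, and its head height shows it is home. The plate is clear of the stand. I'll trim the position slightly, let it settle and hand in.

>>> send_rows(deltas=[[0.02,0,0,0.15,-0.1,0.1,0],[0,0,0,0,0,0,0],[0,0,0,0,0,0,0],[0,0,0,0,0,0,0],[0,0,0,0,0,0,0],[0,0,0,0,0,0,0],[0,0,0,0,0,0,0],[0,0,0,0,0,0,0]])

```text
time_s: 19.2
eef_pos: [0.64, -0.3036, 0.2283]
ee_rot: [145.6, 0.0, 90.0]
force: [0.1, 0.2, -0.8]
width: 0.0283
gripper_force: 59.5
```

```bash
python3 -c "
from tgt import *
target(); print(robot.close_job())"
```

```text
focus [ 0.6307 -0.195   0.2427] tcp [ 0.6396 -0.304   0.228 ] rpy [145.6   0.   90. ]
t 19.2 pos [ 0.64   -0.3036  0.2283] rpy [1.4564e+02 1.0000e-02 9.0030e+01] q [ 41.  16. -13. 107. -25.  30.  48.] F [ 0.1  0.2 -0.8] w 0.0283
turn [-0.002 -0.     0.004] shift before turn [-0.04 -0.05  0.01] after turn [-0.04 -0.05  0.01]
the job is handed in; nothing more can be done
None
```

I handed the job in at 19.2 s: the pin is pressed home, the lever is back up, and the plate is held still, pin within a few mm of my estimated focus point and the underside square to my estimate of the lens tilt; no verdict was returned.

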